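Pop the sample hatch and confirm

TASK

Open the analyser for loading: with a fingertip press the hatch that has the round boss on its lid, just once near its front edge, and let go so that it pops up and stays open. When you see that it stays open, press the round confirm key on the sloping front panel all the way in and let go. Leave the other two hatches shut, do not push the open hatch back down, and do not lift or shift the jars, bottle and other things standing about.

Things in the scene. Friction and masses are not known exactly. Their poses are not given: they have to be found in the camera images.
- analyser: white bench-top analyser, 280 (front to back) x 360 x 110 mm, fixed. Origin: on the table under its middle; +x of its frame points to its back, z up. Its flat deck, 110 mm up, carries three hatch units in a row along y, 95 mm apart, in any order; their bezels are 100 x 88 mm, 24 mm high. A control panel slopes down by 28 degrees at its front (-x), towards the robot.
- sample_press (a point): sample hatch, the one with a round boss (36 mm across, 6 mm high, near the hinge): white lid 84 (front to back) x 75 x 6 mm, its top level with the bezel when shut (134 mm above the table), hinged along its back edge. Point: on top of its lid, midway across, 16 mm in from its free front edge, 68 mm from the hinge, where to press; it rides with the lid. x of its frame runs to the hinge, z out of the lid.
- sample_hatch (a joint): angle of the sample hatch, rad: 0 shut and latched, -0.1 pressed fully in (7 mm down at the press point), 0.8 open against its stop. Pressed in by more than about 4.5 mm (about 3 N) and let go, it springs up in about half a second, as the finger moves out of its way, and stays up. Pressed right down again it latches again.
- sample_latch (a joint): place of the pin in the sample hatch's latch, m: 0 hooked (shut), about +0.004 to +0.009 just unhooked by a press, below -0.009 after the hatch has sprung open. Tells whether the hatch has been opened.
- ribbed_press (a point): the hatch with three raised ribs on its lid (leave it shut): the same lid size and latch. Point: on top of its lid, midway across, 16 mm in from its free front edge, 68 mm from the hinge, where to press; it rides with the lid. x of its frame runs to the hinge, z out of the lid.
- ribbed_hatch (a joint): opening angle of the ribbed hatch, rad: 0 shut, 0.8 open.
- plain_press (a point): the hatch with a plain smooth lid (leave it shut): the same lid size and latch. Point: on top of its lid, midway across, 16 mm in from its free front edge, 68 mm from the hinge, where to press; it rides with the lid. x of its frame runs to the hinge, z out of the lid.
- plain_hatch (a joint): opening angle of the plain hatch, rad: 0 shut, 0.8 open.
- key_top (a point): confirm key, the only round push key on the sloping panel, 26 mm across in a 42 mm round housing. The point is the centre of its top face, about 105 mm above the table; z of its frame points out of the key (28 degrees from vertical, towards the front) and it is pressed along -z.
- key (a joint): travel of the key, m: 0 up, 0.005 fully in (about 5 N); it springs back.
- jar_a: loose sample jar, 26 mm across, 45 mm high, upright on the deck at the end of the row of hatches. Origin: centre of its underside.
- jar_b: loose sample jar, 26 mm across, 38 mm high, upright on the deck at the other end. Origin: centre of its underside.
- reagent: loose bottle, 60 mm across, 130 mm high, on the table beside the analyser. Origin: centre of its underside.
- tip_box: loose box of pipette tips, 120 x 80 x 62 mm, on the table on the other side. Origin: centre of its underside.
- dish: loose covered dish, 94 mm across, 16 mm high, on the table. Origin: centre of its underside.
- beaker: loose open glass beaker, 64 mm across, 75 mm high, on the table. Origin: centre of its underside.

How it is judged:
By the outcome, as a careful person would: the job done as asked, in the order asked, and still so for the second after the job is handed in, with the robot touching nothing.
It also fails if it takes over 35 s, if anything falls off the work surface, if the arm or the gripper's body presses on something with over 40 N, if the wrist force passes 120 N, or if a joint passes its speed limit or range.

ROBOT

A 7-joint arm with a two-finger parallel gripper is mounted at the origin on the work surface. World frame = base frame: x ahead of the robot, y to its left, z up, the work surface at z = 0. Lengths are in m, angles in rad, forces in N, time in s.
With the tool pointing down it reaches from about 0.4 to 0.85 m from the base axis. Payload 4.5 kg.
Tool frame: the origin (TCP) lies midway between the tips of the shut fingers; the grasp point (between the pads) lies 19 mm behind it; z points along the fingers, y is the line along which they close (so a half turn about z gives the same grasp; the last joint's range is limited). The gripper opens to 88 mm and grips with 3 to 60 N. Pads are 18 mm wide; open, the fingers measure 123 mm over their backs; the gripper's body (75 mm by 187 mm) begins 45 mm behind the grasp point.
Start: joints at [-1.221, 0.689, -0.195, 1.565, 0.157, 0.902, -0.215], TCP at [0.194, 0.594, 0.239] pointing down, gripper open.
Joint ranges: [-3.01, 3.01], [-0.46, 2.08], [-1.47, 1.51], [0.13, 2.56], [-1, 4.14], [0.04, 2.09], [-2.66, 2.66]. Speed limits (rad/s): [2.57, 2.57, 3.14, 3.14, 3.14, 3.14, 3.14].

INTERFACE

Orientations are given as a unit quaternion [x, y, z, w].
In Python, from plant import r gives the robot as it stands. The module is installed in compiled form; this text tells all that it offers.
- The arm moves only by the tool step_arm, never from a script. Its argument "series" is a list of rows, each a list of 7 numbers: the shift along the world's x, y, z in mm, then the turn, a rotation vector about the world's x, y, z in rad, then the closure, from 0 (fully open) to 1 (shut). A call has 1 to 20 rows; each row shifts and turns the commanded pose from where the row before left it; what a row does not reach is not made up. A row lasts 1/10 s, in which the tool goes at most 50 mm and 8.59 degrees, less where a joint would pass 70% of its speed; a pose out of reach is approached as far as the arm can. A call is refused whole if a number of a shift passes 50 or a number of a turn 0.15, either way. A call with a gripper value outside its range is refused whole. The fingers move at their own pace and stop on an object; "force" is the grip in N (left out, the last holds). Time passes only in rows, so rows that do not move let the fingers close. It gives the time, the measured TCP pose, the force, the opening and the grip force at its end, in the units of the state.
- r.get_state(): the state, without advancing time (a new reading comes with each control period).
- r.snapshot(name): name is "side" or "top"; returns (picture, depth): 420x560x3 uint8, blue, green, red; 420x560 float32, m along the optical axis (not along the pixel's ray), 0 where there is no reading.
- r.get_calibration(name): a dict with "intrinsics" (3x3 intrinsics, pixels), "pose" (4x4, takes a point from camera to world coordinates). Camera axes: x right, y up, looking along -z (the intrinsics and any distortion apply to the point x, -y, -z); pixel columns grow to the right and rows downward; lengths in m; the calibration is good to about 2 mm. A picture is of the moment at which its call begins. get_calibration takes no time and is no camera call.
- r.finish_job(): hands the job in; it is judged then, once.
The state is a dict: "clock": time; "q": joint angles; "qd": joint speeds; "joint_torque": joint torques, N m; "tool_pos": TCP position; "eef_rot": TCP orientation; "contact_force": force on the tool from outside, world axes, zero at the start; "moment": the same for the moment, N m; "opening": opening from 0.0 (shut) to 1.0 (fully open); "finger_force": force on a finger pad.
Only numpy, scipy, OpenCV 4.12 (cv2) and the standard library are available. Lean on these libraries where they do the work, as an engineer would, in place of code of your own. Each camera call takes 0.05 s, during which the arm holds its last target. There are 200 camera calls.

## Working session

There is one attempt and no reset: what is moved stays moved. The work goes in short steps, Python scripts to look and compute and a tool call to move; the robot and the scene stay as the last step left them, time stands still between calls to the robot, and variables do not carry over. Pictures are saved under pics/ and viewed, at most 10 in all, crops included, and the job is handed in when it is done.

Besides the shell and the picture viewer there is one more tool, called after "Emit:" as name(argument=value, ...), one argument or row to a line, values as JSON. step_arm: Moves the arm, as the interface text tells. Its arguments: {"type":"object","properties":{"series":{"type":"array"},"force":{"type":"number"}},"required":["series"]}

```bash
mkdir -p pics; cat > h.py <<'E'
import numpy as np, cv2
from plant import r
def snap(n,f):
    im,d=r.snapshot(n); cv2.imwrite(f'pics/{f}.png',im); np.save(f'pics/{f}.npy',d); return im,d
def w(n,d,u,v):
    c=r.get_calibration(n);K=np.array(c['intrinsics']);P=np.array(c['pose'])
    z=float(np.median(d[v-1:v+2,u-1:u+2]))
    x=(u-K[0,2])/K[0,0]*z;y=(v-K[1,2])/K[1,1]*z
    return (P@[x,-y,-z,1])[:3]
E
python3 - <<'E'
from h import *
for n in('top','side'):
    snap(n,n+'0'); c=r.get_calibration(n); print(c)
s=r.get_state();print(s['clock'],s['tool_pos'],s['eef_rot'],s['opening'],s['contact_force'])
E
```

```text
{'intrinsics': array([[528.30365568,   0.        , 278.02802772],
       [  0.        , 528.30365568, 215.06638437],
       [  0.        ,   0.        ,   1.        ]]), 'pose': array([[ 0.00801233,  0.98168547, -0.19034035,  0.36436611],
       [-0.99990388,  0.01001928,  0.00958399,  0.0132999 ],
       [ 0.01131554,  0.19024526,  0.98167138,  1.18753393],
       [ 0.        ,  0.        ,  0.        ,  1.        ]])}
{'intrinsics': array([[501.46043925,   0.        , 283.64286434],
       [  0.        , 501.46043925, 210.27428069],
       [  0.        ,   0.        ,   1.        ]]), 'pose': array([[ 0.87626335,  0.22589875, -0.42559639,  0.14007406],
       [-0.48140733,  0.44755587, -0.75361842, -0.785003  ],
       [ 0.0202367 ,  0.86525343,  0.50092613,  0.66846416],
       [ 0.        ,  0.        ,  0.        ,  1.        ]])}
0.1 [0.19399878 0.59356425 0.23801283] [ 1.57207503e-01  9.87565262e-01 -8.06372049e-04 -5.84000731e-05] 1.0013785378732585 [ 0.22618448 -0.35950506 -0.7365751 ]
```

View pics/top0.png

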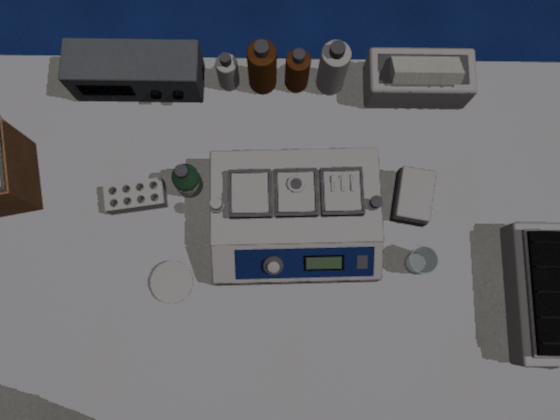

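View pics/side0.png

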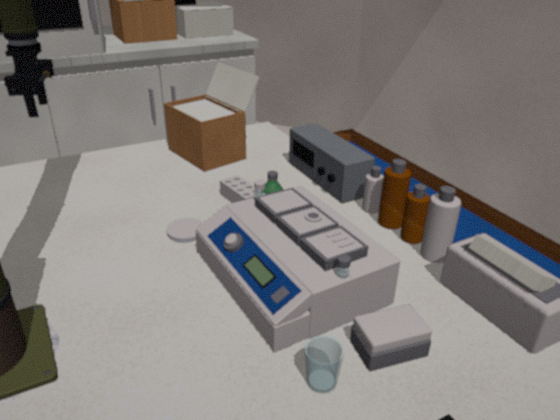

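The top view shows the analyser: sample hatch (boss) in the middle at about (296,192), ribbed hatch to its right (342,190), plain hatch to its left (250,193), round key at about (273,266). I'll enlarge it next.

```bash
python3 - <<'E'
from h import *
im=cv2.imread('pics/top0.png');d=np.load('pics/top0.npy')
cv2.imwrite('pics/c1.png',cv2.resize(im[140:290,200:400],None,fx=4,fy=4,interpolation=cv2.INTER_CUBIC))
for u,v in [(296,205),(296,192),(296,178),(250,205),(342,203),(273,267),(220,230),(370,230),(240,155),(350,155),(240,225),(350,225)]: print(u,v,w('top',d,u,v).round(4))
ds=np.load('pics/side0.npy')
for u,v in [(233,241),(305,222),(314,216)]: print('s',u,v,w('side',ds,u,v).round(4))
E
```

```text
296 205 [ 0.59   -0.0335  0.1337]
296 192 [ 0.6156 -0.0331  0.1405]
296 178 [ 0.645  -0.0331  0.1408]
250 205 [0.5891 0.0603 0.1332]
342 203 [ 0.595  -0.1274  0.1344]
273 267 [0.4655 0.0122 0.1084]
220 230 [0.5408 0.1223 0.1095]
370 230 [ 0.5439 -0.1881  0.1092]
240 155 [0.702  0.0845 0.111 ]
350 155 [ 0.7049 -0.1493  0.1104]
240 225 [0.5514 0.0812 0.1108]
350 225 [ 0.5538 -0.1466  0.1103]
s 233 241 [ 0.4669 -0.0016  0.1063]
s 305 222 [ 0.6107 -0.0418  0.1334]
s 314 216 [ 0.6346 -0.0377  0.1391]
```

View pics/c1.png

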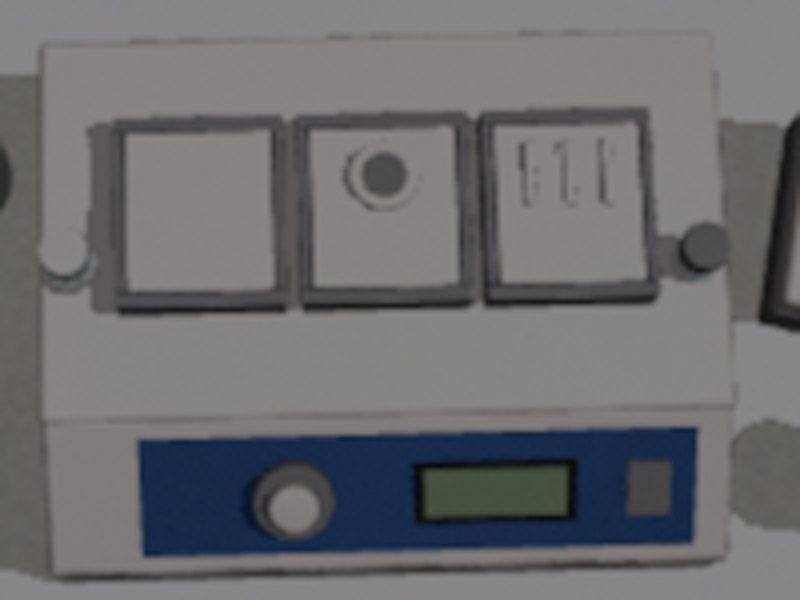

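The crop shows the sample lid's front edge centre at about crop (387,290), so the press point is near pixel (296,204). The key centre is at crop (294,505), pixel (273,266). I'll move over the hatch with the fingers shut and the tool yaw squared up, then check the key in the side view.

Emit:
step_arm(
  series=[
    [26,-44,0,0,0,0.05,1],
    [26,-44,0,0,0,0.05,1],
    [26,-44,0,0,0,0.05,1],
    [26,-44,0,0,0,0.05,1],
    [26,-44,0,0,0,0.05,1],
    [26,-44,0,0,0,0.05,1],
    [26,-44,0,0,0,0.016,1],
    [26,-44,0,0,0,0,1],
    [26,-44,0,0,0,0,1],
    [26,-44,0,0,0,0,1],
    [26,-44,0,0,0,0,1],
    [26,-44,0,0,0,0,1],
    [26,-44,0,0,0,0,1],
    [26,-44,0,0,0,0,1],
    [0,0,0,0,0,0,1],
    [0,0,0,0,0,0,1],
  ],
)

```text
clock: 1.7
tool_pos: [0.5501, -0.0098, 0.2382]
eef_rot: [0.002, 1.0, 0.0, -0.0]
contact_force: [0.4, 0.2, 0.3]
opening: 0.002
finger_force: 0.0
```

```bash
python3 - <<'E'
from h import *
im=cv2.imread('pics/side0.png');d=np.load('pics/side0.npy')
cv2.imwrite('pics/c2.png',cv2.resize(im[170:290,190:370],None,fx=4,fy=4,interpolation=cv2.INTER_CUBIC))
dt=np.load('pics/top0.npy')
for v in range(256,280,2): print(v,w('top',dt,273,v).round(4))
for u in range(258,290,3): print(u,w('top',dt,u,266).round(4))
E
```

```text
256 [0.4882 0.0124 0.1073]
258 [0.4839 0.0123 0.1087]
260 [0.4798 0.0123 0.1082]
262 [0.4753 0.0123 0.1127]
264 [0.4712 0.0122 0.1125]
266 [0.4674 0.0122 0.1101]
268 [0.4635 0.0121 0.108 ]
270 [0.4596 0.0121 0.1055]
272 [0.4558 0.0121 0.1026]
274 [0.4525 0.012  0.0935]
276 [0.4495 0.0119 0.078 ]
278 [0.4455 0.0119 0.076 ]
258 [0.469  0.0433 0.0899]
261 [0.4692 0.0371 0.0885]
264 [0.4685 0.0308 0.0965]
267 [0.4679 0.0245 0.1032]
270 [0.4673 0.0183 0.1103]
273 [0.4674 0.0122 0.1101]
276 [0.4674 0.0061 0.1103]
279 [ 4.677e-01 -1.000e-04  1.076e-01]
282 [ 0.4684 -0.0063  0.1014]
285 [ 0.4697 -0.0128  0.0884]
288 [ 0.4698 -0.0191  0.0874]
```

View pics/c2.png

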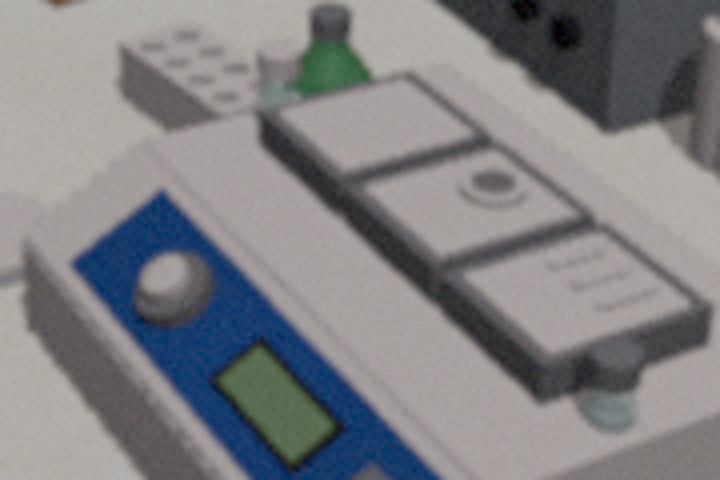

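The side crop shows the key top at about crop (165,270), standing about 6 mm clear of its housing. The boss hatch is the middle one. I'll go over the press point and down to just above the lid.

Emit:
step_arm(
  series=[
    [20,-12,-20,0,0,0.03,1],
    [20,-12,-20,0,0,0,1],
    [0,0,-25,0,0,0,1],
    [0,0,-20,0,0,0,1],
    [0,0,-8,0,0,0,1],
    [0,0,0,0,0,0,1],
    [0,0,0,0,0,0,1],
  ],
)

```text
clock: 2.4
tool_pos: [0.5905, -0.0313, 0.1466]
eef_rot: [-0.016, 1.0, 0.0, 0.0]
contact_force: [-0.0, 0.1, 0.5]
opening: 0.007
finger_force: 0.0
```

```bash
python3 - <<'E'
from h import *
im,d=snap('side','s1'); im2,_=snap('top','t1')
a=cv2.resize(im[120:290,200:400],None,fx=2,fy=2,interpolation=cv2.INTER_CUBIC);b=cv2.resize(im2[130:300,200:400],None,fx=2,fy=2,interpolation=cv2.INTER_CUBIC)
cv2.imwrite('pics/c3.png',np.hstack([a,b]))
print(r.get_state()['tool_pos'])
E
```

```text
[ 0.59087703 -0.03195524  0.14696866]
```

View pics/c3.png

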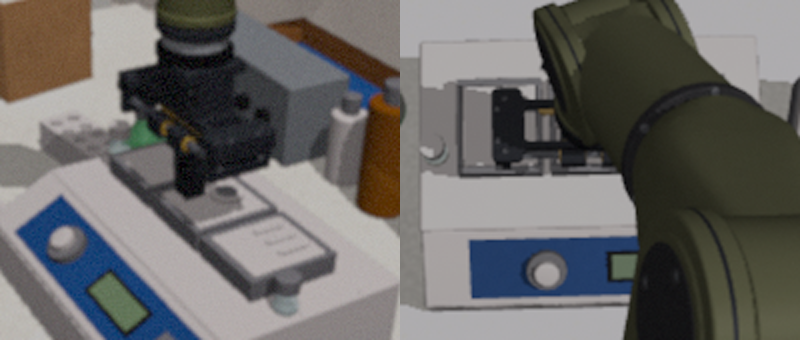

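The fingertip (left half, about (190,195)) is over the front middle of the boss lid, clear of the neighbouring hatches. I'll press about 6 mm and read the force.

Emit:
step_arm(
  series=[
    [0,-2,-8,0,0,0,1],
    [0,0,-4,0,0,0,1],
    [0,0,-3,0,0,0,1],
    [0,0,-2,0,0,0,1],
    [0,0,-2,0,0,0,1],
    [0,0,0,0,0,0,1],
  ],
)

```text
clock: 3.1
tool_pos: [0.5905, -0.035, 0.1289]
eef_rot: [-0.015, 1.0, -0.001, 0.001]
contact_force: [-1.1, 0.1, 2.7]
opening: 0.008
finger_force: 1.3
```

Emit:
step_arm(
  series=[
    [0,0,-1.5,0,0,0,1],
    [0,0,0,0,0,0,1],
  ],
)

```text
clock: 3.3
tool_pos: [0.5906, -0.035, 0.1277]
eef_rot: [-0.015, 1.0, -0.001, 0.001]
contact_force: [-4.6, -0.7, 18.8]
opening: 0.007
finger_force: 10.1
```

At the stop. I'll let go, moving up and forward out of the lid's way.

Emit:
step_arm(
  series=[
    [-6,0,15,0,0,0,1],
    [-25,0,40,0,0,0,1],
    [-28,0,40,0,0,0,1],
    [-30,0,30,0,0,0,1],
    [-30,20,0,0,0,0,1],
    [0,20,0,0,0,0,1],
    [0,0,0,0,0,0,1],
    [0,0,0,0,0,0,1],
  ],
)

```text
clock: 4.1
tool_pos: [0.4714, 0.0052, 0.2503]
eef_rot: [-0.015, 1.0, -0.0, 0.0]
contact_force: [1.1, -0.6, -0.7]
opening: 0.005
finger_force: 0.0
```

```bash
python3 - <<'E'
from h import *
im,d=snap('side','s2'); im2,_=snap('top','t2')
a=cv2.resize(im[120:290,200:400],None,fx=2,fy=2,interpolation=cv2.INTER_CUBIC);b=cv2.resize(im2[130:300,200:400],None,fx=2,fy=2,interpolation=cv2.INTER_CUBIC)
cv2.imwrite('pics/c4.png',np.hstack([a,b]))
print(r.get_state()['tool_pos'])
E
```

```text
[0.47156988 0.00440133 0.24996751]
```

View pics/c4.png

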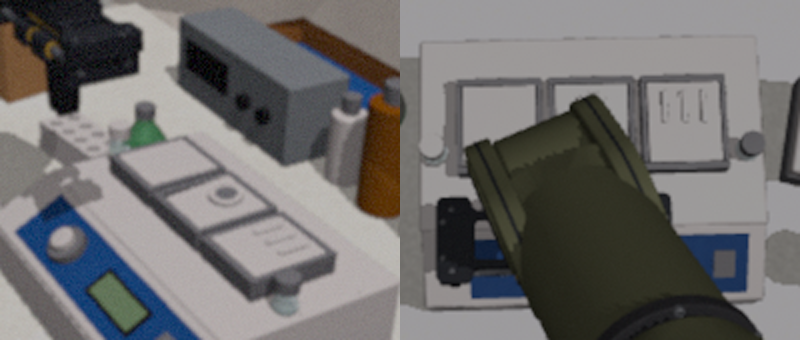

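The picture still shows the boss lid flat, level with its neighbours, at (215,200) in the left half. I'll check this by depth before deciding anything.

```bash
python3 - <<'E'
from h import *
_,d=snap('side','s3')
d0=np.load('pics/side0.npy')
for u,v in [(287,222),(295,226),(305,230),(310,222),(283,200),(335,240)]: print(u,v,w('side',d0,u,v).round(4),w('side',d,u,v).round(4))
m=(np.abs(d-d0)>0.004)&(d>0)&(d0>0); m[:,:270]=0
ys,xs=np.where(m[190:270,270:380]);print(len(xs))
# fit lid planes
for name,poly in {'sample':[(284,220),(310,232),(340,222),(325,214)],'ribbed':[(312,240),(335,252),(355,242),(332,234)],'plain':[(262,200),(285,212),(300,203),(280,196)]}.items():
  for dd in(d0,d):
    mk=np.zeros(d.shape,np.uint8);cv2.fillPoly(mk,[np.array(poly)],1)
    P=np.array([w('side',dd,u,v) for v,u in zip(*np.where(mk))]);A=np.c_[P[:,:2],np.ones(len(P))]
    print(name,P[:,2].mean().round(4),np.linalg.lstsq(A,P[:,2],rcond=None)[0][:2].round(3))
E
```

```text
287 222 [ 0.5784 -0.024   0.1326] [ 0.5834 -0.0153  0.1265]
295 226 [ 0.5853 -0.0449  0.1326] [ 0.5901 -0.037   0.1268]
305 230 [ 0.5956 -0.0672  0.1327] [ 0.5995 -0.0611  0.1281]
310 222 [ 0.6202 -0.046   0.1331] [ 0.6204 -0.0457  0.1328]
283 200 [0.6168 0.0632 0.1316] [0.6157 0.0612 0.1328]
335 240 [ 0.6246 -0.1307  0.1374] [ 0.6251 -0.13    0.1368]
1814
sample 0.1331 [-0.079 -0.047]
sample 0.1306 [-0.028 -0.086]
ribbed 0.1338 [ 0.023 -0.006]
ribbed 0.1338 [ 0.022 -0.007]
plain 0.133 [-0.009  0.002]
plain 0.1332 [-0.005  0.   ]
```

The depth shows the lid's front edge about 6 mm down, so it is still pressed in and hasn't sprung. I'll wait briefly and look again.

Emit:
step_arm(
  series=[
    [0,0,0,0,0,0,1],
    [0,0,0,0,0,0,1],
    [0,0,0,0,0,0,1],
    [0,0,0,0,0,0,1],
    [0,0,0,0,0,0,1],
  ],
)

```text
clock: 4.75
tool_pos: [0.4712, 0.0054, 0.2502]
eef_rot: [-0.015, 1.0, 0.0, -0.0]
contact_force: [-0.8, 0.4, 0.7]
opening: 0.003
finger_force: 0.0
```

```bash
python3 - <<'E'
from h import *
im,d=snap('side','s4')
for u,v in [(287,222),(295,226),(305,230),(310,222),(325,215),(283,200)]: print(u,v,w('side',d,u,v).round(4))
s=r.get_state();print(s['clock'])
cv2.imwrite('pics/c5.png',cv2.resize(im[160:280,240:380],None,fx=5,fy=5,interpolation=cv2.INTER_CUBIC))
E
```

```text
287 222 [ 0.5832 -0.0156  0.1267]
295 226 [ 0.5896 -0.0378  0.1275]
305 230 [ 0.5998 -0.0605  0.1277]
310 222 [ 0.6213 -0.0443  0.1318]
325 215 [ 0.6632 -0.0362  0.1331]
283 200 [0.6152 0.0603 0.1334]
4.8
```

View pics/c5.png

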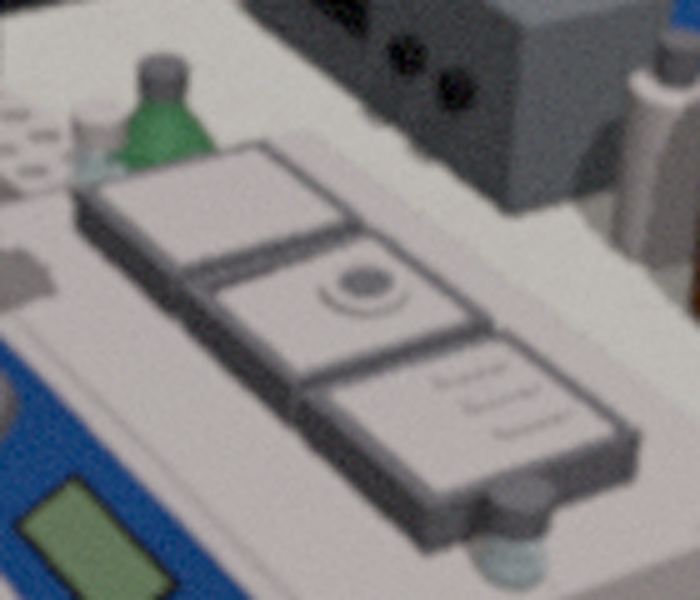

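The lid is still sunk at its front, at crop (300,370). I'll give it a bit longer and track the height numerically.

Emit:
step_arm(
  series=[
    [0,0,0,0,0,0,1],
    [0,0,0,0,0,0,1],
    [0,0,0,0,0,0,1],
    [0,0,0,0,0,0,1],
    [0,0,0,0,0,0,1],
    [0,0,0,0,0,0,1],
    [0,0,0,0,0,0,1],
    [0,0,0,0,0,0,1],
    [0,0,0,0,0,0,1],
    [0,0,0,0,0,0,1],
  ],
)

```text
clock: 5.8
tool_pos: [0.4712, 0.0055, 0.2503]
eef_rot: [-0.015, 1.0, 0.0, 0.0]
contact_force: [-0.4, -0.2, 0.1]
opening: 0.007
finger_force: 0.0
```

```bash
cat >> h.py <<'E'
def lid(d):
    P=np.array([w('side',d,u,v) for v in range(217,231) for u in range(290,312)])
    m=(P[:,0]<0.60)&(P[:,0]>0.58)&(P[:,1]<-.015)&(P[:,1]>-.055); return P[m].mean(0).round(4),m.sum()
E
python3 - <<'E'
from h import *
_,d=snap('side','s5')
for f in('side0','s2','s3','s4','s5'): print(f,lid(np.load(f'pics/{f}.npy')))
print(r.get_state()['clock'])
E
```

```text
side0 (array([ 0.5906, -0.0371,  0.1333]), np.int64(88))
s2 (array([ 0.5916, -0.0361,  0.127 ]), np.int64(90))
s3 (array([ 0.5916, -0.0365,  0.1273]), np.int64(90))
s4 (array([ 0.5916, -0.036 ,  0.1271]), np.int64(89))
s5 (array([ 0.5915, -0.0363,  0.127 ]), np.int64(87))
5.85
```

The lid is stable at 6.3 mm down, jammed at the pressed-in position rather than opening. The sensible fix is to go back to the same point, nudge it lightly and let go straight up.

Emit:
step_arm(
  series=[
    [40,-14,-30,0,0,0,1],
    [40,-13,-35,0,0,0,1],
    [40,-13,-35,0,0,0,1],
    [0,0,-10,0,0,0,1],
    [0,0,-9,0,0,0,1],
    [0,0,-3,0,0,0,1],
    [0,0,0,0,0,0,1],
  ],
)

```text
clock: 6.55
tool_pos: [0.5819, -0.0311, 0.136]
eef_rot: [-0.016, 1.0, 0.0, -0.0]
contact_force: [-0.2, 1.1, -1.1]
opening: 0.004
finger_force: 0.0
```

```bash
python3 - <<'E'
from h import *
s=r.get_state();print(s['tool_pos'],s['contact_force'])
E
```

```text
[ 0.58193787 -0.03106622  0.13602761] [-0.23737966  1.12456746 -1.09356617]
```

Emit:
step_arm(
  series=[
    [9,-3,0,0,0,0,1],
    [0,0,-6,0,0,0,1],
    [0,0,-2,0,0,0,1],
    [0,0,-1,0,0,0,1],
    [0,0,0,0,0,0,1],
  ],
)

```text
clock: 7.05
tool_pos: [0.5932, -0.035, 0.1282]
eef_rot: [-0.015, 1.0, -0.0, 0.002]
contact_force: [-0.4, -0.8, 10.5]
opening: 0.008
finger_force: 5.1
```

In contact at 10 N. I'll release in small steps, straight up, and watch whether the lid follows.

Emit:
step_arm(
  series=[
    [0,0,2,0,0,0,1],
    [0,0,2,0,0,0,1],
  ],
)

```text
clock: 7.25
tool_pos: [0.5916, -0.0347, 0.1306]
eef_rot: [-0.015, 1.0, 0.0, -0.0]
contact_force: [-0.2, 0.9, 0.5]
opening: 0.006
finger_force: 0.0
```

Emit:
step_arm(
  series=[
    [0,0,4,0,0,0,1],
    [-2,0,6,0,0,0,1],
    [-6,0,10,0,0,0,1],
    [-15,0,25,0,0,0,1],
    [-30,0,35,0,0,0,1],
    [-30,0,30,0,0,0,1],
    [-30,20,0,0,0,0,1],
  ],
)

```text
clock: 7.95
tool_pos: [0.4795, -0.0168, 0.2439]
eef_rot: [-0.013, 1.0, -0.001, 0.003]
contact_force: [1.0, 0.5, -0.5]
opening: 0.005
finger_force: 0.0
```

```bash
python3 - <<'E'
from h import *
im,d=snap('side','s6');print(lid(d),r.get_state()['tool_pos'])
for u,v in [(287,222),(295,226),(305,230),(310,222),(325,215),(310,200),(300,195)]: print(u,v,w('side',d,u,v).round(4))
E
```

```text
(array([ 0.5919, -0.0362,  0.1269]), np.int64(88)) [ 0.47225343 -0.01208987  0.24244122]
287 222 [ 0.5845 -0.0134  0.1251]
295 226 [ 0.5904 -0.0365  0.1265]
305 230 [ 0.6006 -0.0593  0.1267]
310 222 [ 0.6205 -0.0456  0.1327]
325 215 [ 0.6635 -0.0356  0.1327]
310 200 [0.6933 0.0716 0.1085]
300 195 [0.6603 0.0629 0.1338]
```

Still down, with no spring force on release. I'll profile the lid surface before and after to understand its state.

```bash
python3 - <<'E'
from h import *
def cloud(d,n='side'):
    c=r.get_calibration(n);K=np.array(c['intrinsics']);P=np.array(c['pose'])
    v,u=np.mgrid[160:280,230:380];z=d[160:280,230:380]
    q=np.stack([(u-K[0,2])/K[0,0]*z,-(v-K[1,2])/K[1,1]*z,-z,0*z+1],-1).reshape(-1,4)@P.T
    return q[:,:3]
for f in('side0','s2','s6'):
    q=cloud(np.load(f'pics/{f}.npy'))
    for yc in(-.06,-.034,-.01):
        o=[]
        for x in np.arange(.56,.69,.008):
            m=(abs(q[:,0]-x)<.004)&(abs(q[:,1]-yc)<.006)&(q[:,2]>.1)
            o.append(int(np.median(q[m,2])*1e4) if m.any() else 0)
        print(f,yc,o)
E
```

```text
side0 -0.06 [1085, 1185, 1324, 1333, 1327, 1330, 1335, 1332, 1334, 1332, 1329, 1330, 1336, 1328, 1319, 0, 0]
side0 -0.034 [1088, 1194, 1329, 1338, 1329, 1330, 1332, 1344, 1393, 1395, 1395, 1390, 1331, 1326, 1326, 0, 0]
side0 -0.01 [1081, 1197, 1334, 1331, 1330, 1336, 1334, 1330, 1335, 1326, 1338, 1325, 1332, 1324, 1309, 0, 0]
s2 -0.06 [1085, 1180, 1320, 1267, 1270, 1277, 1285, 1297, 1297, 1307, 1312, 1317, 1321, 1323, 1333, 0, 0]
s2 -0.034 [1090, 1203, 1320, 1266, 1275, 1280, 1283, 1297, 1365, 1368, 1373, 1375, 1324, 1328, 0, 0, 0]
s2 -0.01 [1086, 1224, 1327, 1267, 1276, 1279, 1291, 1291, 1301, 1296, 1321, 1321, 1322, 1326, 0, 0, 0]
s6 -0.06 [1086, 1170, 1322, 1265, 1262, 1272, 1280, 1283, 1297, 1303, 1309, 1313, 1319, 1324, 1318, 0, 0]
s6 -0.034 [1087, 1192, 1321, 1265, 1266, 1280, 1280, 1306, 1365, 1365, 1374, 1368, 1330, 1326, 0, 0, 0]
s6 -0.01 [1090, 1224, 1328, 1263, 1269, 1274, 1286, 1291, 1293, 1310, 1303, 1315, 1321, 1325, 0, 0, 0]
```

The lid is tilted about -0.09 rad about its hinge: pressed in, with the latch not letting go. The front edge sits at x of about 0.580, so the exact press point is x of about 0.595, a little further back than where I pressed. I'll try a firm, full press there and a quick straight release.

Emit:
step_arm(
  series=[
    [40,-7,-35,0,0,0,1],
    [40,-7,-35,0,0,0,1],
    [38,-6,-32,0,0,0,1],
    [0,0,0,0,0,0,1],
    [0,0,0,0,0,0,1],
  ],
)

```text
clock: 8.5
tool_pos: [0.5904, -0.0337, 0.1422]
eef_rot: [-0.015, 1.0, 0.0, -0.001]
contact_force: [-0.1, 0.6, 0.5]
opening: 0.004
finger_force: 0.0
```

Emit:
step_arm(
  series=[
    [5,-1,-7,0,0,0,1],
    [0,0,-5,0,0,0,1],
    [0,0,-2,0,0,0,1],
    [0,0,-2,0,0,0,1],
    [0,0,0,0,0,0,1],
  ],
)

```text
clock: 9.0
tool_pos: [0.5961, -0.0348, 0.1286]
eef_rot: [-0.015, 1.0, -0.0, 0.0]
contact_force: [-2.7, -0.4, 7.2]
opening: 0.007
finger_force: 3.9
```

Emit:
step_arm(
  series=[
    [0,0,-1.5,0,0,0,1],
    [0,0,0,0,0,0,1],
    [0,0,0,0,0,0,1],
  ],
)

```text
clock: 9.3
tool_pos: [0.5962, -0.0347, 0.1284]
eef_rot: [-0.015, 1.0, -0.0, 0.001]
contact_force: [-5.1, 0.2, 17.6]
opening: 0.006
finger_force: 8.7
```

Emit:
step_arm(
  series=[
    [0,0,50,0,0,0,1],
    [-20,0,45,0,0,0,1],
    [-40,0,25,0,0,0,1],
    [-40,0,0,0,0,0,1],
    [-20,10,0,0,0,0,1],
    [0,0,0,0,0,0,1],
  ],
)

```text
clock: 9.9
tool_pos: [0.4732, -0.0241, 0.2465]
eef_rot: [-0.016, 1.0, -0.0, -0.001]
contact_force: [0.8, 0.8, -0.1]
opening: 0.004
finger_force: 0.0
```

```bash
python3 - <<'E'
from h import *
im,d=snap('side','s7');print(lid(d),r.get_state()['tool_pos'])
cv2.imwrite('pics/c7.png',cv2.resize(im[120:290,200:400],None,fx=3,fy=3,interpolation=cv2.INTER_CUBIC))
E
```

```text
(array([ 0.5916, -0.0362,  0.1272]), np.int64(90)) [ 0.47561018 -0.02453883  0.24641936]
```

Still pressed in. It rests about 1 mm short of the full -0.1 rad, so the latch may be caught just before it clears. I'll press harder, in view of the finger force, then release.

Emit:
step_arm(
  series=[
    [29,-2.5,-25,0,0,0,1],
    [29,-2.5,-26,0,0,0,1],
    [29,-2.5,-26,0,0,0,1],
    [29,-2.5,-25,0,0,0,1],
    [0,0,-5,0,0,0,1],
    [0,0,-8,0,0,0,1],
    [0,0,-3,0,0,0,1],
    [0,0,0,0,0,0,1],
  ],
)

```text
clock: 10.75
tool_pos: [0.5928, -0.0349, 0.1289]
eef_rot: [-0.015, 1.0, -0.0, 0.001]
contact_force: [0.8, -0.3, 2.3]
opening: 0.004
finger_force: 1.1
```

Emit:
step_arm(
  series=[
    [0,0,-3,0,0,0,1],
    [0,0,-2,0,0,0,1],
    [0,0,0,0,0,0,1],
  ],
)

```text
clock: 11.05
tool_pos: [0.5931, -0.0349, 0.1277]
eef_rot: [-0.015, 1.0, -0.001, 0.002]
contact_force: [-7.3, -0.2, 30.4]
opening: 0.002
finger_force: 15.6
```

Emit:
step_arm(
  series=[
    [0,0,12,0,0,0,1],
    [0,0,30,0,0,0,1],
    [-10,0,30,0,0,0,1],
    [-30,0,30,0,0,0,1],
    [-30,0,0,0,0,0,1],
  ],
)

```text
clock: 11.55
tool_pos: [0.5237, -0.0343, 0.2285]
eef_rot: [-0.015, 1.0, 0.0, 0.004]
contact_force: [1.0, -0.4, -0.5]
opening: 0.0
finger_force: 0.0
```

```bash
python3 - <<'E'
from h import *
im,d=snap('side','s8');print(lid(d),r.get_state()['tool_pos'])
cv2.imwrite('pics/c8.png',np.hstack([cv2.resize(x[175:275,240:370],None,fx=3,fy=4,interpolation=cv2.INTER_CUBIC) for x in(cv2.imread('pics/side0.png'),im)]))
E
```

```text
(array([ 0.5916, -0.0363,  0.1272]), np.int64(90)) [ 0.5158104  -0.03516542  0.22644072]
```

View pics/c8.png

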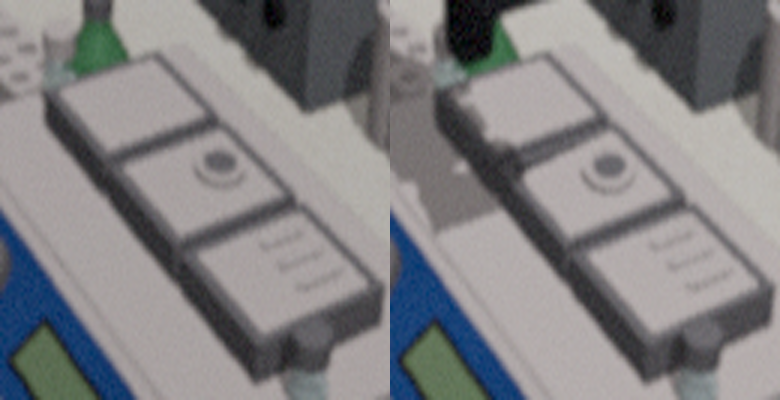

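The boss lid is still sunk compared with the first picture (left), and nothing else has moved. Pressing alone doesn't clear this jam. I'll ease it up gently by the boss, so I need the boss centre accurately.

```bash
python3 - <<'E'
from h import *
def cloud(d,n,a,b,c0,e):
    c=r.get_calibration(n);K=np.array(c['intrinsics']);P=np.array(c['pose'])
    v,u=np.mgrid[a:b,c0:e];z=d[a:b,c0:e]
    return (np.stack([(u-K[0,2])/K[0,0]*z,-(v-K[1,2])/K[1,1]*z,-z,0*z+1],-1).reshape(-1,4)@P.T)[:,:3]
for n,f,b,zt in(('side','side0',(195,235,280,345),.1368),('side','s7',(195,235,280,345),.1345),('top','top0',(170,210,275,320),.1372)):
    q=cloud(np.load(f'pics/{f}.npy'),n,*b); m=(q[:,2]>zt)&(q[:,2]<.15)
    p=q[m];print(n,f,m.sum(),np.percentile(p,[2,50,98],axis=0).round(4).tolist())
print(r.get_state()['tool_pos'])
E
```

```text
side side0 138 [[0.6176, -0.1116, 0.137], [0.6341, -0.0382, 0.1391], [0.65, -0.0201, 0.1409]]
side s7 180 [[0.592, -0.1117, 0.1346], [0.6341, -0.0356, 0.1364], [0.6637, 0.0592, 0.1388]]
top top0 313 [[0.5828, -0.0721, 0.1373], [0.6302, -0.0332, 0.1396], [0.6543, -0.0012, 0.1439]]
[ 0.5158104  -0.03516542  0.22644072]
```

Emit:
step_arm(
  force=25,
  series=[
    [29,0,-10,0,0,0,0.52],
    [29,0,-15,0,0,0,0.52],
    [30,0,-20,0,0,0,0.52],
    [30,0,-20,0,0,0,0.52],
    [0,0,-13,0,0,0,0.52],
    [0,0,0,0,0,0,0.52],
    [0,0,0,0,0,0,0.52],
  ],
)

```text
clock: 12.3
tool_pos: [0.639, -0.0348, 0.1469]
eef_rot: [-0.015, 1.0, -0.0, -0.001]
contact_force: [-0.9, 0.9, 0.3]
opening: 0.481
finger_force: 0.0
```

```bash
python3 - <<'E'
from h import *
im,d=snap('side','s9');s=r.get_state();print(s['tool_pos'],s['opening'],s['clock'])
cv2.imwrite('pics/c9.png',cv2.resize(im[170:260,240:370],None,fx=6,fy=6,interpolation=cv2.INTER_CUBIC))
E
```

```text
[ 0.63955448 -0.03481986  0.14751547] 0.480431292053541 12.35
```

View pics/c9.png

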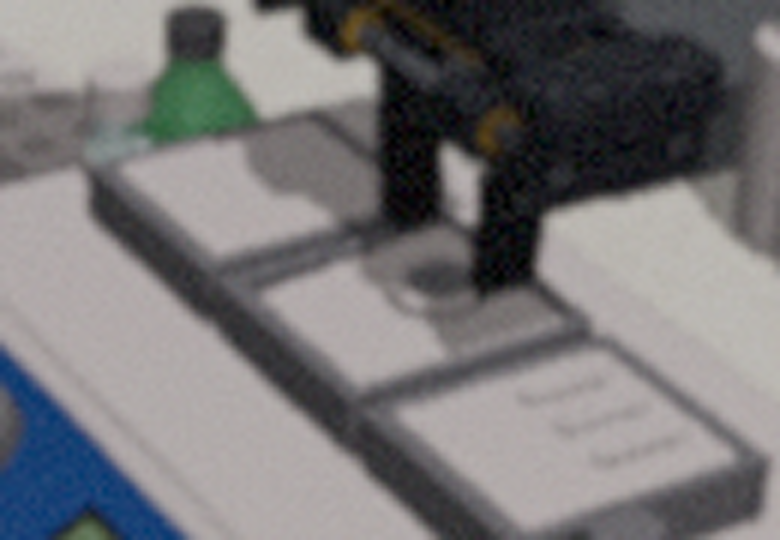

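The fingers straddle the boss (crop (440,275)), each clear of the side rims. I'll lower and close on it.

Emit:
step_arm(
  series=[
    [-5,0,-7,0,0,0,0.52],
    [0,0,-5,0,0,0,0.52],
    [0,0,-2,0,0,0,0.52],
    [0,0,0,0,0,0,0.7],
    [0,0,0,0,0,0,0.7],
    [0,0,0,0,0,0,0.7],
  ],
)

```text
clock: 12.95
tool_pos: [0.6351, -0.0343, 0.1329]
eef_rot: [-0.015, 1.0, 0.0, -0.0]
contact_force: [-2.4, 0.8, 5.0]
opening: 0.394
finger_force: 25.4
```

Gripped: the opening of 35 mm matches the boss. I'll lift gently.

Emit:
step_arm(
  series=[
    [0,0,1,0,0,0,0.7],
    [0,0,1,0,0,0,0.7],
    [0,0,1,0,0,0,0.7],
    [0,0,0,0,0,0,0.7],
  ],
)

```text
clock: 13.35
tool_pos: [0.6351, -0.0343, 0.1336]
eef_rot: [-0.015, 1.0, 0.001, -0.001]
contact_force: [3.8, 2.1, -17.7]
opening: 0.389
finger_force: 25.0
```

Emit:
step_arm(
  force=40,
  series=[
    [0,0,0,0,0,0,0.8],
    [0,0,1,0,0,0,0.8],
    [0,0,1,0,0,0,0.8],
    [0,0,0,0,0,0,0.8],
  ],
)

```text
clock: 13.75
tool_pos: [0.6351, -0.0343, 0.134]
eef_rot: [-0.015, 1.0, 0.001, -0.001]
contact_force: [7.3, 4.0, -29.6]
opening: 0.386
finger_force: 40.0
```

```bash
python3 - <<'E'
from h import *
im,d=snap('side','s10');print(lid(d))
for u,v in [(287,222),(295,226),(305,230),(300,222)]: print(u,v,w('side',d,u,v).round(4))
E
```

```text
(array([ 0.5913, -0.0367,  0.1277]), np.int64(89))
287 222 [ 0.5837 -0.0148  0.1261]
295 226 [ 0.5895 -0.038   0.1276]
305 230 [ 0.5991 -0.0616  0.1284]
300 222 [ 0.6061 -0.0298  0.1281]
```

Under 30 N the lid rose only about 0.6 mm, so it is firmly caught. I'll re-grip lower with full grip and pull somewhat more, well within the wrist limit.

Emit:
step_arm(
  force=60,
  series=[
    [0,0,-5,0,0,0,0.52],
    [0,0,-1,0,0,0,0.52],
    [0,0,0,0,0,0,0.52],
    [0,0,0,0,0,0,0.9],
    [0,0,0,0,0,0,0.9],
    [0,0,2,0,0,0,0.9],
    [0,0,2,0,0,0,0.9],
    [0,0,2,0,0,0,0.9],
    [0,0,0,0,0,0,0.9],
  ],
)

```text
clock: 14.7
tool_pos: [0.636, -0.0343, 0.1338]
eef_rot: [-0.015, 1.0, 0.001, -0.0]
contact_force: [9.0, 2.7, -26.7]
opening: 0.374
finger_force: 60.0
```

Emit:
step_arm(
  series=[
    [0,0,2,0,0,0,0.9],
    [0,0,2,0,0,0,0.9],
    [0,0,2,0,0,0,0.9],
    [0,0,0,0,0,0,0.9],
  ],
)

```text
clock: 15.1
tool_pos: [0.6371, -0.0343, 0.1412]
eef_rot: [-0.015, 1.0, 0.001, 0.001]
contact_force: [8.0, 2.6, -13.8]
opening: 0.37
finger_force: 60.0
```

```bash
python3 - <<'E'
from h import *
im,d=snap('side','s11');s=r.get_state();print(lid(d),s['tool_pos'],s['contact_force'],s['opening'])
E
```

```text
(array([ 0.591 , -0.0377,  0.1365]), np.int64(85)) [ 0.63718503 -0.03425615  0.14155721] [  8.31315325   2.4423231  -15.02702512] 0.3746766364410467
```

The lid has come free: its front is now above the bezel level (136.5 mm). I'll lift a little more to see if it moves freely.

Emit:
step_arm(
  series=[
    [0,0,2,0,0,0,0.9],
    [0,0,2,0,0,0,0.9],
    [0,0,0,0,0,0,0.9],
  ],
)

```text
clock: 15.45
tool_pos: [0.6378, -0.0342, 0.1452]
eef_rot: [-0.015, 1.0, 0.001, 0.002]
contact_force: [9.5, 3.2, -15.7]
opening: 0.365
finger_force: 60.0
```

```bash
python3 - <<'E'
from h import *
im,d=snap('side','s12');s=r.get_state();print(lid(d),s['tool_pos'],s['contact_force'],s['opening'])
E
```

```text
(array([ 0.5908, -0.0388,  0.1364]), np.int64(49)) [ 0.63795406 -0.03419765  0.14561678] [ 10.77406073   2.57526819 -14.95745005] 0.36032694567846635
```

Emit:
step_arm(
  series=[
    [0,0,0,0,0,0,0.5],
    [0,0,10,0,0,0,0.4],
    [0,0,30,0,0,0,0.4],
    [-10,0,40,0,0,0,0.4],
    [-30,0,35,0,0,0,0.7],
    [-40,10,10,0,0,0,1],
    [-40,10,0,0,0,0,1],
  ],
)

```text
clock: 16.2
tool_pos: [0.5152, -0.0154, 0.2756]
eef_rot: [-0.014, 1.0, -0.001, 0.003]
contact_force: [-0.0, 0.4, 0.5]
opening: 0.35
finger_force: 0.0
```

```bash
python3 - <<'E'
from h import *
im,d=snap('side','s13');s=r.get_state();print(lid(d),s['tool_pos'],s['contact_force'],s['opening'],s['clock'])
cv2.imwrite('pics/c13.png',cv2.resize(im[120:300,190:390],None,fx=3,fy=3,interpolation=cv2.INTER_CUBIC))
E
```

```text
(array([ 0.5959, -0.0264,  0.1142]), np.int64(21)) [ 0.50426448 -0.01392715  0.27344233] [-7.22369366 -0.23098595 -1.89193387] 0.30869257959045265 16.25
```

View pics/c13.png

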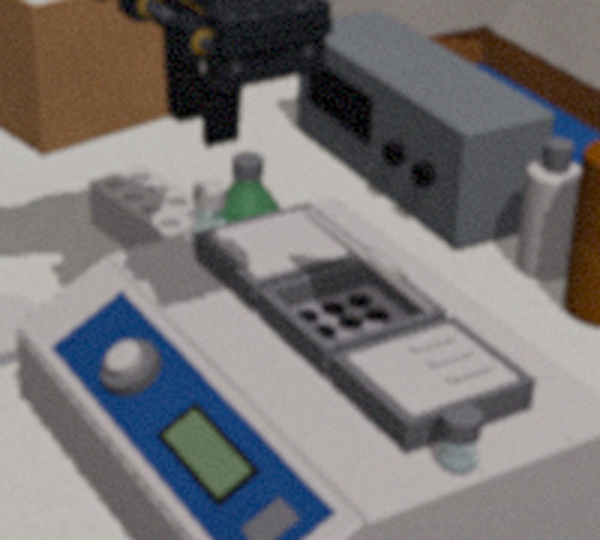

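The last picture shows the sample hatch open, with its well visible at crop (350,310), and the neighbouring hatches and jars in place. Next I'll tilt the tool to the key's axis and hover above it.

Emit:
step_arm(
  series=[
    [-15,6,0,0,0,0,1],
    [-15,6,0,0,-0.1,0,1],
    [-15,6,0,0,-0.1,0,1],
    [-10,6,0,0,-0.1,0,1],
    [0,0,-20,0,-0.1,0,1],
    [0,0,-25,0,-0.09,0,1],
    [0,0,-30,0,0,0,1],
    [0,0,-25,0,0,0,1],
    [0,0,0,0,0,0,1],
  ],
)

```text
clock: 17.15
tool_pos: [0.4686, -0.0128, 0.2366]
eef_rot: [-0.007, 0.983, -0.035, 0.178]
contact_force: [0.3, -0.1, -0.0]
opening: 0.004
finger_force: 0.0
```

```bash
python3 - <<'E'
from h import *
from scipy.spatial.transform import Rotation as R
s=r.get_state();print(s['tool_pos'],s['clock'],R.from_quat(s['eef_rot']).as_matrix().round(3).tolist(),s['q'])
im,d=snap('side','s14')
c=r.get_calibration('side');K=np.array(c['intrinsics']);P=np.array(c['pose'])
v,u=np.mgrid[160:260,250:370];z=d[160:260,250:370]
q=(np.stack([(u-K[0,2])/K[0,0]*z,-(v-K[1,2])/K[1,1]*z,-z,0*z+1],-1).reshape(-1,4)@P.T)[:,:3]
m=(abs(q[:,1]+.035)<.03)&(q[:,0]>.58)&(q[:,0]<.72)
for x in np.arange(.58,.69,.01):
    k=m&(abs(q[:,0]-x)<.005); print(round(x,3),np.percentile(q[k,2],[5,50,95]).round(3) if k.any() else '')
E
```

```text
[ 0.46862646 -0.0127541   0.23663491] 17.15 [[-0.937, -0.002, 0.35], [-0.027, 0.997, -0.066], [-0.349, -0.071, -0.934]] [-0.11683921  0.41350936 -0.05374021  2.35590964  1.37857169  0.14630626
  0.07159125]
0.58 
0.59 [0.113 0.114 0.116]
0.6 [0.112 0.187 0.192]
0.61 [0.111 0.114 0.19 ]
0.62 [0.112 0.114 0.126]
0.63 [0.111 0.114 0.166]
0.64 [0.112 0.115 0.167]
0.65 [0.112 0.114 0.153]
0.66 [0.112 0.118 0.127]
0.67 [0.131 0.133 0.134]
0.68
```

The hatch is at full open (front edge at about 190 mm). The tool has about 20° of tilt of the 28° needed, limited near the wrist singularity. I'll go to the key hover point and correct the tilt on the way.

Emit:
step_arm(
  series=[
    [-4,6,-20,0.02,-0.02,0,1],
    [-4,6,-20,0.02,-0.02,0,1],
    [-4,6,-20,0.02,-0.02,0,1],
    [-4,6,-12,0.01,-0.02,0,1],
    [0,0,-10,0,-0.02,0,1],
    [0,0,0,0,-0.02,0,1],
    [0,0,0,0,0,0,1],
  ],
)

```text
clock: 17.9
tool_pos: [0.4511, -0.004, 0.1765]
eef_rot: [-0.001, 0.977, -0.025, 0.212]
contact_force: [-0.1, -1.0, -0.2]
opening: 0.005
finger_force: 0.0
```

```bash
python3 - <<'E'
from h import *
from scipy.spatial.transform import Rotation as R
s=r.get_state();print(s['tool_pos'],s['clock'],R.from_quat(s['eef_rot']).as_matrix()[:,2].round(3).tolist(),s['q'])
E
```

```text
[ 0.45111113 -0.00403694  0.17650242] 17.9 [0.414, -0.049, -0.909] [ 0.17709452  0.61406085 -0.58120903  2.53144024  2.17712098  0.58506381
 -0.83575108]
```

Emit:
step_arm(
  series=[
    [0,5,-9,0.02,0,0,1],
    [0,5,-9,0.02,0,0,1],
    [0,5,-9,0.02,0,0,1],
    [0,0,-9,0,0,0,1],
    [0,0,0,0,0,0,1],
  ],
)

```text
clock: 18.4
tool_pos: [0.4525, 0.0113, 0.1403]
eef_rot: [0.006, 0.977, 0.004, 0.211]
contact_force: [0.9, 0.6, 0.4]
opening: 0.001
finger_force: 0.0
```

```bash
python3 - <<'E'
from h import *
from scipy.spatial.transform import Rotation as R
s=r.get_state();print(s['tool_pos'],s['clock'],R.from_quat(s['eef_rot']).as_matrix()[:,2].round(3).tolist(),s['q'])
E
```

```text
[0.45253622 0.01127948 0.14029901] 18.4 [0.413, 0.006, -0.911] [ 0.2708874   0.76834542 -0.76719138  2.55744154  2.2075018   0.75971257
 -0.88460255]
```

Emit:
step_arm(
  series=[
    [4,-9,-9,0,0,0,1],
  ],
)

```text
clock: 18.5
tool_pos: [0.457, 0.0036, 0.1328]
eef_rot: [0.004, 0.977, 0.005, 0.213]
contact_force: [0.3, 0.7, -0.6]
opening: 0.005
finger_force: 0.0
```

That row carried a stray -9 mm in y. I'll undo it and carry on.

Emit:
step_arm(
  series=[
    [0,9,0,0,0,0,1],
    [4,0,-9,0,0,0,1],
    [3,0,-6,0,0,0,1],
    [1,0,-2,0,0,0,1],
    [0,0,0,0,0,0,1],
  ],
)

```text
clock: 19.0
tool_pos: [0.4642, 0.0122, 0.1142]
eef_rot: [0.005, 0.977, 0.005, 0.212]
contact_force: [0.3, 0.4, -0.4]
opening: 0.006
finger_force: 0.0
```

Emit:
step_arm(
  series=[
    [1,-1,-2,0,0,0,1],
    [1,0,-2,0,0,0,1],
    [1,0,-2,0,0,0,1],
    [0,0,0,0,0,0,1],
  ],
)

```text
clock: 19.4
tool_pos: [0.4673, 0.0109, 0.1085]
eef_rot: [0.005, 0.977, 0.005, 0.212]
contact_force: [-0.0, -0.2, 3.0]
opening: 0.001
finger_force: 1.4
```

Emit:
step_arm(
  series=[
    [0.5,0,-1,0,0,0,1],
    [0.5,0,-1,0,0,0,1],
    [0,0,0,0,0,0,1],
  ],
)

```text
clock: 19.7
tool_pos: [0.4683, 0.0109, 0.1067]
eef_rot: [0.005, 0.977, 0.005, 0.212]
contact_force: [-1.0, -0.6, 4.9]
opening: 0.008
finger_force: 2.1
```

Emit:
step_arm(
  series=[
    [0.5,0,-1,0,0,0,1],
    [0.5,0,-1,0,0,0,1],
    [0,0,0,0,0,0,1],
  ],
)

```text
clock: 20.0
tool_pos: [0.4689, 0.0109, 0.1056]
eef_rot: [0.004, 0.977, 0.005, 0.213]
contact_force: [-5.3, -1.3, 14.9]
opening: 0.003
finger_force: 8.3
```

At the stop (16 N). I'll push slightly more to be sure, then release back along the key's axis.

Emit:
step_arm(
  series=[
    [0.5,0,-1,0,0,0,1],
    [0,0,0,0,0,0,1],
    [-2,0,4,0,0,0,1],
    [-4,0,8,0,0,0,1],
    [-8,0,16,0,0,0,1],
    [-8,0,25,0,0,0,1],
    [-5,0,25,0,0,0,1],
    [0,0,0,0,0,0,1],
    [0,0,0,0,0,0,1],
  ],
)

```text
clock: 20.9
tool_pos: [0.4432, 0.011, 0.182]
eef_rot: [0.005, 0.977, 0.005, 0.213]
contact_force: [1.0, 0.1, 0.3]
opening: 0.005
finger_force: 0.0
```

```bash
python3 - <<'E'
from h import *
im,d=snap('side','s15')
s=r.get_state();print(s['tool_pos'],s['contact_force'],s['clock'])
c=r.get_calibration('side');K=np.array(c['intrinsics']);P=np.array(c['pose'])
def cl(f):
    d=np.load(f'pics/{f}.npy');v,u=np.mgrid[0:420,0:560]
    return (np.stack([(u-K[0,2])/K[0,0]*d,-(v-K[1,2])/K[1,1]*d,-d,0*d+1],-1).reshape(-1,4)@P.T)[:,:3]
q=cl('s15');k=lambda x0,x1,y0,y1:q[(q[:,0]>x0)&(q[:,0]<x1)&(q[:,1]>y0)&(q[:,1]<y1),2]
print('lid',np.percentile(k(.595,.612,-.06,-.01),95),'plain',np.median(k(.6,.65,.04,.08)),'ribbed',np.median(k(.6,.65,-.15,-.11)))
for f in('side0','s15'):
    q=cl(f);print(f,'key',np.percentile(k(.455,.475,.003,.02),[50,90]))
E
```

```text
[0.44293167 0.01104114 0.18135199] [0.13619586 0.77407154 1.1438294 ] 20.95
lid 0.19170152846921418 plain 0.13312210131632252 ribbed 0.13337568193873595
side0 key [0.10581685 0.11036732]
s15 key [0.10556949 0.11117457]
```

The hatch is still fully open, the other two are level and shut, the key has sprung back and the arm is clear. Handing in.

```bash
python3 -c "
from plant import r
print(r.finish_job())"
```

```text
the job is handed in; nothing more can be done
None
```

I handed the job in with the sample hatch fully open, the confirm key pressed to its stop and released, and the other two hatches shut, but not by a single press: the lid jammed pressed-in after the first press (about 19 N), three more presses (up to 30 N) didn't free it, and I eased it open by gripping and lifting the boss.

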